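# Turn the easel block in its slide-jaw clamp for sanding

### The arm

A 6-joint arm with a two-finger parallel gripper is mounted at the origin on the work surface. World frame = base frame: x ahead of the robot, y to its left, z up, the work surface at z = 0. Lengths are in m, angles in rad, forces in N, time in s.
With the tool pointing down it reaches from about 0.375 to 0.975 m from the base axis. Payload 3.8 kg.
Tool frame: the origin (TCP) lies midway between the tips of the shut fingers; the grasp point (between the pads) lies 19 mm behind it; z points along the fingers, y is the line along which they close (so a half turn about z gives the same grasp; the last joint's range is limited). The gripper opens to 88 mm and grips with 3 to 60 N. Pads are 18 mm wide; open, the fingers measure 123 mm over their backs; the gripper's body (75 mm by 187 mm) begins 45 mm behind the grasp point.
Start: joints at [1.276, 0.264, 1.604, -0, 1.274, -0.037], TCP at [0.172, 0.653, 0.239] pointing down, gripper open.
Joint ranges: [-2.63, 2.63], [-0.94, 2.18], [0.31, 2.57], [-1.31, 4.45], [0, 2.66], [-2.55, 2.55]. Speed limits (rad/s): [2.57, 2.57, 3.14, 3.14, 3.14, 3.14].

### API

Orientations are given as a rotation vector (axis times angle).
In Python, from cell import manip, inverse_kinematics, cams, order gives the robot as it stands. Calls block until the motion is done:
- manip.move_pose(position, orientation): joint-space move of the TCP to a pose.
- manip.move_linear(position, rate=0.15, rot=None): straight line of the TCP; rot=None keeps the orientation; rate is the mean speed in m/s.
- manip.set_joints(angles): joint-space move.
- manip.set_gripper(opening, force=None): finger opening in m; force is the grip in N (None keeps the last); returns when the fingers have stopped.
- manip.dwell(seconds).
- inverse_kinematics(position, orientation): joint angles nearest the present ones, or None.
- manip.state(): the state.
- cams.capture(name): name is "side" or "top"; returns a dict with "image" (400x640x3 uint8, blue, green, red), "z_map" (400x640 float32, m along the optical axis (not along the pixel's ray), 0 where there is no reading), "intrinsics" (3x3 intrinsics, pixels), "position" and "orientation" of the camera in the world. Camera axes: x right, y down, z forward; pixel columns grow to the right and rows downward; lengths in m; the calibration is good to about 2 mm. A picture is of the moment at which its call begins.
A pose or a line that the arm cannot do raises manip.IKError and nothing moves.
- order.close_job(): hands the job in; it is judged then, once.
The state is a dict: "clock": time; "joint_pos": joint angles; "joint_velocities": joint speeds; "tau": joint torques, N m; "tool_pos": TCP position; "tcp_rot": TCP orientation; "contact_force": force on the tool from outside, world axes, zero at the start; "moment": the same for the moment, N m; "gripper_width": finger opening in m; "grasp_force": force on a finger pad.
Only numpy, scipy, OpenCV 4.12 (cv2) and the standard library are available. Lean on these libraries where they do the work, as an engineer would, in place of code of your own. Each camera call takes 0.05 s, during which the arm holds its last target. There are 200 camera calls.

### The job

Get the beech easel block ready for sanding: open the slide-jaw clamp, turn the block a quarter turn so that its grooved face is up, and clamp it again flat on the clamp's bed. Push the paint box's drawer fully home too, so that no dust gets in, and leave the other things where they are.

Things in the scene. Friction and masses are not known exactly. Their poses are not given: they have to be found in the camera images.
- clamp: Slide-jaw clamp fixed to the table. Origin on the table top; the sliding jaw opens along +y, z up. Base board x -50 to 50, y -85 to 145, 14 mm high; on it an aluminium bed, x -18 to 18, y -35 to 140, top at z = 45 mm. Both steel jaws: 36 mm wide (x -18 to 18), 16 mm thick, top at z = 61 mm. The fixed jaw's gripping face is at y = -20 mm and looks to +y.
- jaw (a joint): Opening between the two jaw faces in m: 0 shut, at most 0.075. The sliding jaw's face is at clamp y = -20 mm + this value. It stays where it is left (friction about 3 N). At the start it stands at or slightly off the block (36.5 to 42 mm).
- jaw_grip (a point): Centre of the top of the sliding jaw's upright dark wood handle: 22 mm in clamp x, 14 mm in clamp y, top 80 mm above the table, standing 34 mm proud of the bed and 60 mm behind the jaw's gripping face; it moves with the jaw.
- block: Loose beech block, x 60, y 36, z 44 mm, about 80 g, origin at its centre. Its +y face is the grooved one (groove 12 wide, 6 deep along all its 60 mm, seen as a notch in both ends). It starts on the bed, axes as the clamp's, groove towards the sliding jaw, ends overhanging the jaws by about 12 mm, where it can be gripped. Turned as asked, its y is up, it is 36 mm high and needs a 44 mm opening.
- paintbox: Foot board of the paint box, fixed to the table, 6 mm thick; x points from the front of the box to its back, z up, origin on the table. The wooden box on it is 170 by 170 mm, top 78 mm above the table, front plane at x = -10 mm in this frame, y -85 to 85, with one drawer in the front that slides out along -x.
- kit_drawer0 (a joint): How far the paint box's drawer is pulled out in m: 0 home against its stop. It starts 35 to 70 mm open.
- kit_drawer0_handle (a point): Grip point of the small brass knob in the middle of the drawer's front, 35 mm out from the drawer's front face; it moves with the drawer.
- jar: Bystander: closed glass jar, 60 mm diameter, 85 mm high, black lid; origin under its centre. Stands beyond or before the clamp.
- tin: Bystander: open steel cup, 54 mm diameter, 50 mm high; origin under its centre. Stands beyond or before the clamp.
- spare: Bystander: plain beech block without groove, 60 by 44 by 36 mm high, lying on the table; origin under its centre.
- clip: Bystander: dark spring clip about 75 mm long and 16 mm high, lying on the table.
- brush: Bystander: 200 mm paint brush lying on the table.
- knife: Bystander: 190 mm palette knife lying on the table.
- thinner: Bystander: amber glass bottle, 56 mm diameter, 120 mm high, at the back; origin under its centre.

How it is judged:
By the outcome, as a careful person would: the job done as asked, in the order asked, and still so for the second after the job is handed in, with the robot touching nothing.
It also fails if it takes over 62 s, if anything falls off the work surface, if the arm or the gripper's body presses on something with over 40 N, if the wrist force passes 120 N, or if a joint passes its speed limit or range.

## Working session

There is one attempt and no reset: what is moved stays moved. The work goes in short steps, each a Python script; the robot and the scene stay as the last script left them, time stands still between calls to the robot, and variables do not carry over. Pictures are saved under pics/ and viewed, at most 10 in all, crops included, and the job is handed in when it is done.

```bash
mkdir -p pics
cat > h.py <<'E'
import numpy as np, cv2
from scipy.spatial.transform import Rotation as R
from cell import manip, inverse_kinematics, cams, order
def pts(c):
    K=np.array(c["intrinsics"]);z=c["z_map"];v,u=np.mgrid[:z.shape[0],:z.shape[1]]
    P=np.stack([(u-K[0,2])*z/K[0,0],(v-K[1,2])*z/K[1,1],z],-1)
    o=np.array(c["orientation"]); M=o if o.shape==(3,3) else R.from_rotvec(o).as_matrix()
    W=P@M.T+np.array(c["position"]); W[z==0]=np.nan
    return W
E
python3 - <<'E'
from h import *
for n in("top","side"):
    c=cams.capture(n); cv2.imwrite(f"pics/{n}0.png",c["image"]); np.savez(f"{n}0.npz",W=pts(c),**c)
    print(n,c["position"],c["orientation"],c["intrinsics"])
print(manip.state())
E
ls
```

```text
top [ 0.34678781 -0.00379485  1.22361298] [-2.11641301  2.16433609 -0.16168035] [[376.1568496    0.         319.2677154 ]
 [  0.         376.1568496  194.95198984]
 [  0.           0.           1.        ]]
side [-0.11223211 -0.71739455  0.93786748] [-2.20055744  0.80974153 -0.36489829] [[517.2199789    0.         314.88922997]
 [  0.         517.2199789  205.25413075]
 [  0.           0.           1.        ]]
{'clock': 0.1, 'joint_pos': array([ 1.27608327e+00,  2.64661754e-01,  1.60523111e+00, -2.43701366e-05,
        1.27371664e+00, -3.68916422e-02]), 'joint_velocities': array([ 0.00185424, -0.00178559, -0.00187592, -0.00021714,  0.00160918,
       -0.00025417]), 'tau': array([ 3.35994591e-04, -5.03622115e+01, -3.58071864e+01,  7.29854149e-02,
        2.33404065e-02, -7.61240585e-05]), 'tool_pos': array([0.17192397, 0.65206977, 0.23752676]), 'tcp_rot': array([-0.403813  , -3.11521791,  0.00313035]), 'contact_force': array([-0.0191436 , -0.11590584, -0.13929012]), 'moment': array([ 0.01464973, -0.03701242, -0.00502858]), 'grasp_force': 0.0, 'gripper_width': 0.08821091681379073}
h.py
pics
side0.npz
top0.npz
```

View pics/top0.png

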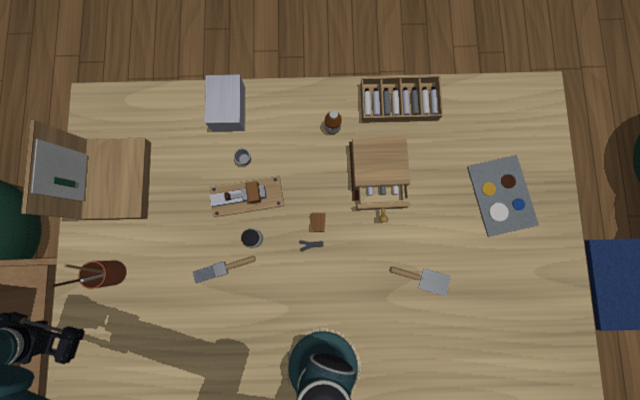

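View pics/side0.png

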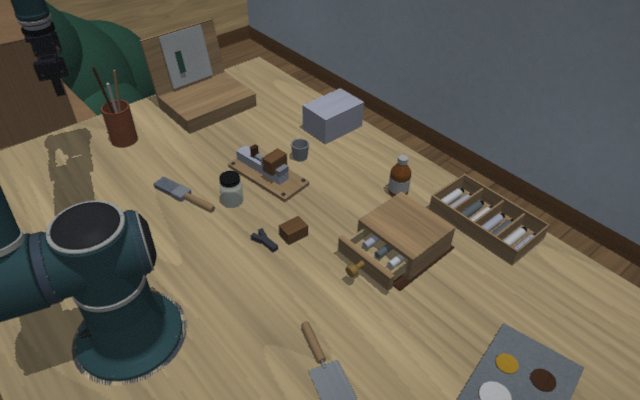

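The top view shows the clamp at (247,196) with its sliding jaw towards image left (world +y), and the block at (255,191). The drawer knob is at (382,216), the jar at (252,238), the tin at (242,157) and the spare block at (317,222).

Run:
```python
from h import *
np.set_printoptions(precision=4,suppress=True)
D={n:np.load(n+"0.npz") for n in("top","side")}
def rect(n,roi,zr,extra=None):
    W=D[n]["W"];u0,v0,u1,v1=roi;w=W[v0:v1,u0:u1].reshape(-1,3);im=D[n]["image"][v0:v1,u0:u1].reshape(-1,3).astype(int)
    m=(w[:,2]>zr[0])&(w[:,2]<zr[1])
    if extra is not None:m&=extra(im)
    p=w[m]; r=cv2.minAreaRect((p[:,:2]*1000).astype(np.float32)); return len(p),np.median(p[:,2]),r,p.mean(0)
print("table z",[np.nanmedian(D[n]["W"][300:330,200:260,2] if n=="top" else D[n]["W"][300:380,230:280,2]) for n in D])
c=(200,170,292,222)
print("base",rect("top",c,(.008,.1)))
print("block",rect("top",(240,175,275,210),(.08,.10)))
print("base s",rect("side",(222,140,315,205),(.008,.1)))
print("block s",rect("side",(222,140,315,205),(.083,.10)))
for n,roi in(("top",(340,130,415,195)),("side",(350,190,460,290))): print("box",rect(n,roi,(.068,.09)))
print("knob",rect("top",(370,205,395,226),(.02,.09)),rect("side",(343,255,368,280),(.02,.09)))
for k,roi in dict(jar=(238,224,266,250),tin=(230,145,255,169),spare=(305,208,330,235)).items(): print(k,rect("top",roi,(.02,.12)))
# profile along y of clamp
W=D["top"]["W"]
for v in range(190,200,3): print(v,[(u,round(W[v,u,1],3),round(W[v,u,2],3)) for u in range(208,280,3)],W[v,240,0])
def crop(n,x0,y0,x1,y1,s):return cv2.resize(D[n]["image"][y0:y1,x0:x1],(int((x1-x0)*s),int((y1-y0)*s)),interpolation=cv2.INTER_CUBIC)
a=crop("top",200,140,300,260,4);b=crop("side",220,130,320,230,4)
cv2.imwrite("pics/c1.png",np.hstack([a[:400],b]))
a=crop("top",340,130,420,230,4);b=crop("side",330,190,440,290,4)
cv2.imwrite("pics/c2.png",np.hstack([a,b]))
```

```text
table z [np.float64(0.00019783169302300951), np.float64(-0.002399283912470851)]
base (2160, np.float64(0.0167981277251138), ((538.1846923828125, 234.120361328125), (101.85639953613281, 229.4925079345703), 8.180863380432129), array([0.5338, 0.2311, 0.033 ]))
block (242, np.float64(0.08918324593731985), ((541.0765991210938, 202.99813842773438), (60.25437927246094, 37.11197280883789), 8.378508567810059), array([0.5407, 0.2022, 0.0891]))
base s (3032, np.float64(0.03460812893583787), ((526.53369140625, 223.06103515625), (222.6304473876953, 262.0047912597656), 59.71001052856445), array([0.5095, 0.2138, 0.0383]))
block s (233, np.float64(0.0851840316064838), ((470.667724609375, 203.47915649414062), (47.14530944824219, 199.14532470703125), 87.96485900878906), array([0.5108, 0.2012, 0.0854]))
box (2668, np.float64(0.07855533068978482), ((630.964111328125, -197.87139892578125), (156.8585968017578, 171.22303771972656), 1.4993808269500732), array([ 0.6294, -0.1975,  0.0786]))
box (3482, np.float64(0.07475356547856082), ((625.6630859375, -198.90438842773438), (160.2171630859375, 173.322860717773
[... 4643 characters left out ...]
.043)), (235, np.float64(0.264), np.float64(0.048)), (238, np.float64(0.255), np.float64(0.044)), (241, np.float64(0.246), np.float64(0.042)), (244, np.float64(0.234), np.float64(0.056)), (247, np.float64(0.225), np.float64(0.052)), (250, np.float64(0.209), np.float64(0.085)), (253, np.float64(0.199), np.float64(0.092)), (256, np.float64(0.19), np.float64(0.088)), (259, np.float64(0.182), np.float64(0.087)), (262, np.float64(0.184), np.float64(0.014)), (265, np.float64(0.173), np.float64(0.017)), (268, np.float64(0.164), np.float64(0.015)), (271, np.float64(0.154), np.float64(0.015)), (274, np.float64(0.145), np.float64(0.012)), (277, np.float64(0.134), np.float64(0.019))] 0.5219341751966788
```

View pics/c1.png

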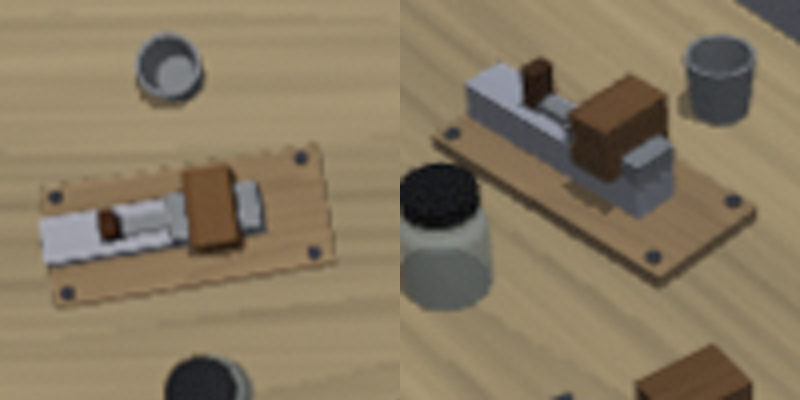

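View pics/c2.png

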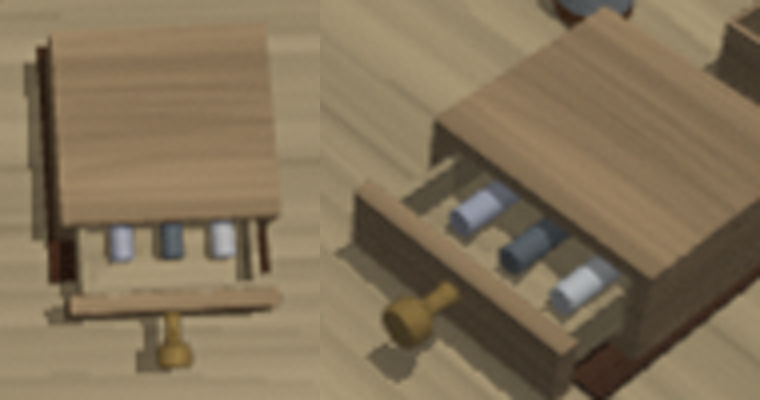

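The crops show the clamp at about 8° yaw, groove side facing the handle, and the knob at the drawer's middle. The clamp origin comes out at about (0.5415, 0.2047). Next I check reachability, then open the jaw.

```bash
cat >> h.py <<'E'
YAW=np.radians(8.25); O=np.array([.5415,.2047,0]); C=R.from_euler("z",YAW).as_matrix()
def rot(t,s=1):   # tool z tilted t deg towards clamp +y, fingers closing along clamp x
    t=np.radians(t); z=np.array([0,np.sin(t),-np.cos(t)]); y=np.array([s,0,0.]); M=np.stack([np.cross(y,z),y,z],1)
    return R.from_matrix(C@M)
def tcp(p,r,back=.019): # world TCP for a grasp point p in clamp frame
    return O+C@np.array(p)+back*r.as_matrix()[:,2]
def loc(): # grasp point in clamp frame
    s=manip.state(); return C.T@(s["tool_pos"]-.019*R.from_rotvec(s["tcp_rot"]).as_matrix()[:,2]-O)
def f(): return C.T@manip.state()["contact_force"]
E
cat > a.py <<'E'
from h import *
np.set_printoptions(precision=3,suppress=True)
for s in(1,-1):
    for p,t in(((0,.08,.07),0),((0,-.002,.067),-45),((0,-.002,.18),-45),((0,0,.18),0),((0,.002,.18),45),((0,.003,.063),45),((0,-.05,.12),45)):
        r=rot(t,s); print(s,p,t,inverse_kinematics(tcp(p,r),r.as_rotvec()))
E
python3 a.py
```

```text
1 (0, 0.08, 0.07) 0 [ 0.45   0.307  1.925 -0.     0.91   0.306]
1 (0, -0.002, 0.067) -45 [ 0.661  0.536  1.811 -0.687  1.322  0.877]
1 (0, -0.002, 0.18) -45 [ 0.661  0.392  1.772 -0.666  1.465  0.76 ]
1 (0, 0, 0.18) 0 [ 0.318  0.145  1.895 -0.     1.102  0.174]
1 (0, 0.002, 0.18) 45 [-0.075  0.241  1.976  0.81   1.263 -0.613]
1 (0, 0.003, 0.063) 45 [-0.073  0.413  2.019  0.875  1.118 -0.785]
1 (0, -0.05, 0.12) 45 [-0.162  0.342  1.979  0.794  1.238 -0.741]
-1 (0, 0.08, 0.07) 0 None
-1 (0, -0.002, 0.067) -45 [ 0.661  0.536  1.811 -0.687  1.322 -2.265]
-1 (0, -0.002, 0.18) -45 [ 0.661  0.392  1.772 -0.666  1.465 -2.382]
-1 (0, 0, 0.18) 0 None
-1 (0, 0.002, 0.18) 45 [-0.075  0.241  1.976  0.81   1.263  2.529]
-1 (0, 0.003, 0.063) 45 [-0.073  0.413  2.019  0.875  1.118  2.356]
-1 (0, -0.05, 0.12) 45 [-0.162  0.342  1.979  0.794  1.238  2.401]
```

Run:
```python
from h import *
np.set_printoptions(precision=4,suppress=True)
r=rot(0)
manip.set_gripper(.05)
manip.move_pose(tcp((0,.0805,.14),r),r.as_rotvec())
manip.move_linear(tcp((0,.0805,.070),r),rate=.12); print(loc(),f())
manip.set_gripper(.0,force=35); s=manip.state(); print(s["gripper_width"],s["grasp_force"],loc(),f())
p=loc()
for k in range(1,6):
    q=(p[0],.0805+.006*k,.070); manip.move_linear(tcp(q,r),rate=.05); print(loc(),f())
manip.set_gripper(.05)
manip.move_linear(tcp((p[0],.111,.15),r),rate=.2); s=manip.state();print(s["clock"])
c=cams.capture("top"); np.savez("top1.npz",W=pts(c),**c); c2=cams.capture("side")
cr=lambda i,x,y:cv2.resize(i[y:y+100,x:x+100],(400,400),interpolation=cv2.INTER_CUBIC)
cv2.imwrite("pics/p1.png",np.hstack([cr(c["image"],200,140),cr(c2["image"],220,130)]))
```

```text
[0.0004 0.0808 0.0704] [0.5566 0.7461 0.3122]
0.021820692907226796 34.995756447315216 [-0.0011  0.0806  0.0705] [-4.651   0.8805  5.5043]
[-0.0012  0.0867  0.0705] [-1.7618 -1.3622  5.2882]
[-0.0011  0.0928  0.0705] [-2.1006 -0.0454  4.931 ]
[-0.0011  0.0988  0.0705] [-2.6324 -0.5534  4.6291]
[-0.0011  0.1049  0.0705] [-1.3589 -0.5472  5.6502]
[-0.001   0.1109  0.0705] [-3.4594 -0.6571  5.2882]
6.4583
```

View pics/p1.png

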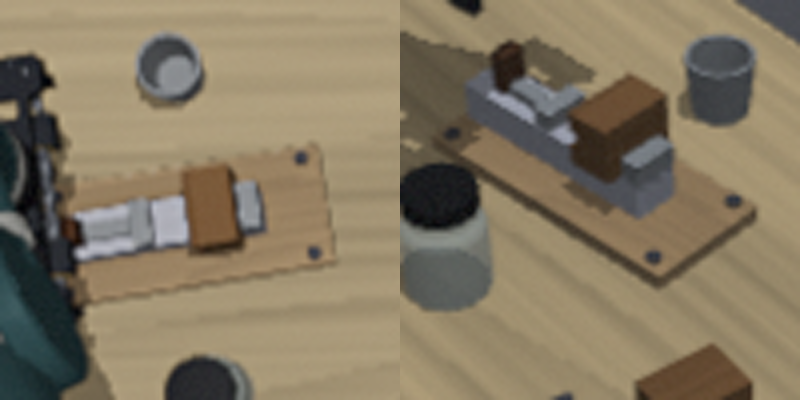

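The side view shows the jaw open and the block undisturbed at (620,120) in the crop. The handle sat about 1 mm to -x. Next: grasp the block by its ends at -45°, lift and turn it.

Run:
```python
from h import *
np.set_printoptions(precision=4,suppress=True)
a,m,b=rot(-45),rot(0),rot(45)
manip.set_gripper(.086)
manip.move_pose(tcp((-.001,.05,.16),a),a.as_rotvec())
z=C.T@a.as_matrix()[:,2]; g=np.array([-.001,-.002,.067])
manip.move_linear(tcp(g-.09*z,a),rate=.2)
manip.move_linear(tcp(g,a),rate=.12); print(loc(),f())
manip.set_gripper(.0,force=30); s=manip.state(); print(s["gripper_width"],s["grasp_force"],loc(),f())
manip.move_linear(tcp(g+[0,.001,.02],a),rate=.05); print(loc(),f())
manip.move_linear(tcp((-.001,0,.19),a),rate=.2)
manip.move_pose(tcp((-.001,0,.19),m),m.as_rotvec())
manip.move_pose(tcp((-.001,.0045,.19),b),b.as_rotvec())
s=manip.state(); print(s["gripper_width"],s["grasp_force"],s["clock"],loc(),f())
c=cams.capture("top"); c2=cams.capture("side")
cr=lambda i,x,y:cv2.resize(i[y:y+130,x:x+130],(400,400),interpolation=cv2.INTER_CUBIC)
cv2.imwrite("pics/p2.png",np.hstack([cr(c["image"],200,130),cr(c2["image"],210,80)]))
```

```text
[-0.0004 -0.0016  0.0676] [0.2672 0.6409 0.9944]
0.059756430564349795 29.999616094864905 [-0.0008 -0.0016  0.0673] [ 0.4979 -0.048   0.797 ]
[-0.0009 -0.001   0.0873] [ 0.7869  0.2316 -0.2423]
0.05961595855535711 29.999705438967794 12.3 [-0.002   0.0056  0.1884] [ 0.3192 -0.0168 -1.0284]
```

View pics/p2.png

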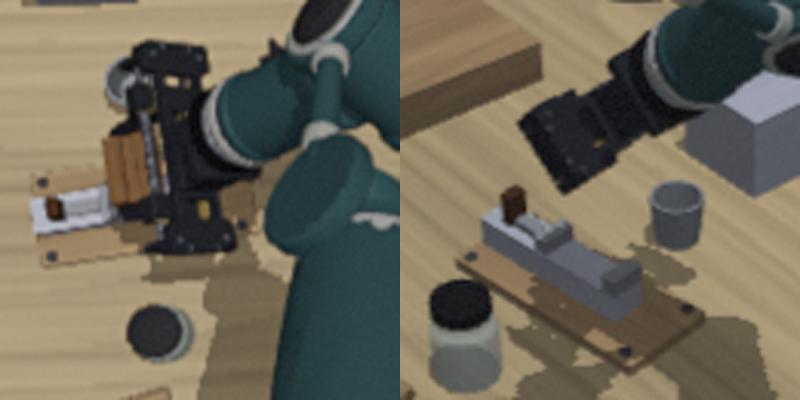

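The top view shows the block held at (125,167) in the crop, with its groove now facing up. Lowering it by feel and releasing.

Run:
```python
from h import *
np.set_printoptions(precision=4,suppress=True)
b=rot(45); y=.0045
manip.move_linear(tcp((-.001,y,.072),b),rate=.15); print(loc(),f()); f0=f()
h=.068
while h>.056:
    manip.move_linear(tcp((-.001,y,h),b),rate=.03); F=f(); print(round(h,4),loc(),F)
    if abs(F[2]-f0[2])>4: break
    h-=.001
manip.set_gripper(.084); print(f(),manip.state()["clock"])
z=C.T@b.as_matrix()[:,2]
manip.move_linear(tcp(np.array([-.001,y,h])-.10*z,b),rate=.15)
m=rot(0)
manip.move_pose(tcp((-.001,.125,.20),m),m.as_rotvec()); manip.set_gripper(.05)
c=cams.capture("top"); c2=cams.capture("side"); np.savez("top3.npz",W=pts(c),**c)
W=pts(c)[170:222,230:275]; p=W[(W[...,2]>.074)&(W[...,2]<.088)]
rr=cv2.minAreaRect((p[:,:2]*1000).astype(np.float32)); print(rr,np.median(p[:,2]),C.T@(np.array([*rr[0],0])/1000-O))
cr=lambda i,x,y:cv2.resize(i[y:y+100,x:x+100],(400,400),interpolation=cv2.INTER_CUBIC)
cv2.imwrite("pics/p3.png",np.hstack([cr(c["image"],200,140),cr(c2["image"],220,110)]))
```

```text
[-0.0003  0.0045  0.0728] [ 0.8781 -0.2998 -0.2605]
0.068 [-0.0007  0.0044  0.0685] [-0.3933  0.2938 -1.026 ]
0.067 [-0.001   0.0045  0.0671] [ 0.8948  0.189  -1.9408]
0.066 [-0.0011  0.0045  0.0659] [-0.1357  0.608  -0.9031]
0.065 [-0.0011  0.0045  0.0649] [-0.0167 -0.0014 -0.5814]
0.064 [-0.0011  0.0045  0.0639] [ 0.5332  0.2295 -1.5825]
0.063 [-0.0011  0.0045  0.0629] [-0.0468 -0.4587 -1.3603]
0.062 [-0.0011  0.0045  0.0619] [-0.762  -0.36   -1.0045]
0.061 [-0.0008  0.0045  0.0613] [ 0.1065 -0.6385  2.4709]
0.06 [-0.0007  0.0046  0.0613] [-2.8764 -1.5468  7.1725]
[ 0.1389 -0.0184 -0.1159] 16.15
((542.2542114257812, 208.01406860351562), (61.19902420043945, 44.84138488769531), 8.136890411376953) 0.08116003989284959 [0.0012 0.0032 0.    ]
```

View pics/p3.png

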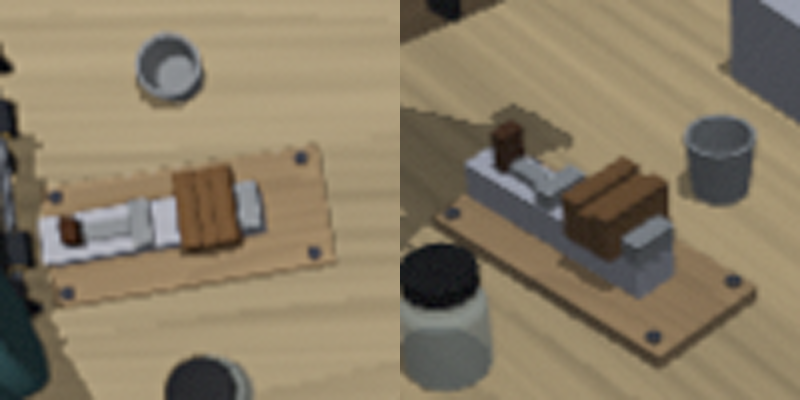

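Block flat on the bed (top at 81 mm), groove up at (205,205) in the crop, close to the fixed jaw. Now I close the jaw by feel.

Run:
```python
from h import *
np.set_printoptions(precision=4,suppress=True)
m=rot(0); x=-.001; y=.111
manip.move_linear(tcp((x,y,.14),m),rate=.2)
manip.move_linear(tcp((x,y,.070),m),rate=.12)
manip.set_gripper(.0,force=40); print(manip.state()["gripper_width"],loc(),f())
y=.090; manip.move_linear(tcp((x,y,.070),m),rate=.05); print(loc(),f()); f0=f()
while y>.072:
    y-=.001; manip.move_linear(tcp((x,y,.070),m),rate=.03); F=f(); print(round(y,4),loc(),F)
    if F[1]-f0[1]>15: break
manip.set_gripper(.05); print(f(),loc())
manip.move_linear(tcp((x,y,.16),m),rate=.2); print(manip.state()["clock"])
# knob measurement with saved images
for n in("top","side"):
    d=np.load(n+"0.npz"); W=d["W"]; hsv=cv2.cvtColor(d["image"],cv2.COLOR_BGR2HSV)
    u0,v0,u1,v1=(370,205,395,226) if n=="top" else (343,255,375,280)
    w=W[v0:v1,u0:u1]; hs=hsv[v0:v1,u0:u1]; k=(hs[...,1]>130)&(w[...,2]>.02)
    p=w[k]; print(n,k.sum(),p.min(0),p.max(0),np.median(p,0), np.median(hs[k],0))
    for xx in np.arange(.43,.52,.008):
        q=p[(p[:,0]>=xx)&(p[:,0]<xx+.008)]
        if len(q): print("%.3f"%xx,len(q),q[:,1].min(),q[:,1].max(),q[:,2].max(),np.median(q[:,2]))
```

```text
0.021582353144423198 [-0.001   0.1111  0.0705] [-2.1968  0.1721  4.0293]
[-0.0011  0.0898  0.0706] [-2.8583 -0.0991  5.9866]
0.089 [-0.0011  0.0893  0.0706] [-3.1258  1.8622  5.5458]
0.088 [-0.0011  0.0884  0.0705] [-3.7232  1.9399  5.3232]
0.087 [-0.0012  0.0875  0.0705] [-3.3464  2.897   4.9764]
0.086 [-0.0011  0.0865  0.0706] [-3.2132  2.7591  5.0111]
0.085 [-0.0011  0.0855  0.0706] [-2.5191  2.9988  5.2192]
0.084 [-0.0011  0.0848  0.0705] [-3.6     2.9731  4.9264]
0.083 [-0.0012  0.0848  0.0705] [-2.8148  6.9181  4.5864]
0.082 [-0.0011  0.0847  0.0706] [-4.5283 12.0537  3.0017]
0.081 [-0.0012  0.0847  0.0706] [-3.9465 14.277   2.3427]
0.08 [-0.0011  0.0846  0.0706] [-3.4626 16.8748  1.5285]
[-0.3922 -0.7325 -0.0297] [-0.0009  0.0796  0.0699]
24.7417
top 57 [ 0.4415 -0.2091  0.0489] [ 0.4825 -0.1902  0.0646] [ 0.4531 -0.1985  0.0555] [ 19. 140. 122.]
0.438 11 -0.2079960368856389 -0.19038806224046068 0.06073905965081616 0.05804593945503278
0.446 20 -0.2090646112134866 -0.19016862258341113 0.06380326785320967 0.058684077959014536
0.454 9 -0.20527011536148346 -0.1910027354638671 0.06
[... 343 characters left out ...]
0.4792 -0.1957  0.0604] [ 0.4482 -0.2056  0.0512] [ 20. 135. 116.]
0.430 9 -0.21125054944051547 -0.1974269584897982 0.05865985027733489 0.0495883343925716
0.438 34 -0.21606793110952616 -0.19569188185230713 0.0603931900405581 0.053975234388955184
0.446 23 -0.21562380043965435 -0.19579003136373296 0.058395595677503964 0.054947495080950426
0.454 7 -0.21236528693996404 -0.20291776356192515 0.054336530855905174 0.048126983716571536
0.462 13 -0.210270475143144 -0.20037560060831283 0.05025249749865546 0.04888016272635409
0.470 16 -0.2078735775461804 -0.19829218270909443 0.052105601664230505 0.04871786062125172
0.478 3 -0.20631593091868594 -0.2023937185968302 0.05097265369578807 0.050517680062148296
```

Clamped: the handle stopped at y = 84.7 mm and the push rose to 17 N. Next I push the drawer home on its knob's end with shut fingers.

Run:
```python
from h import *
np.set_printoptions(precision=4,suppress=True)
r=None
for y in(1,-1):
    M=np.stack([np.cross([0,y,0],[0,0,-1]),[0,y,0],[0,0,-1]],1).astype(float); q=R.from_euler("z",2,degrees=True)*R.from_matrix(M)
    j=inverse_kinematics(np.array([.395,-.201,.25]),q.as_rotvec()); print(y,j)
    if j is not None and (r is None or abs(j[5])<abs(jb[5])): r,jb=q,j
s=manip.state(); p=s["tool_pos"].copy(); p[2]=.26; manip.move_linear(p,rate=.25)
manip.set_gripper(0.0,force=20)
manip.move_pose(np.array([.395,-.201,.25]),r.as_rotvec())
manip.move_linear(np.array([.395,-.201,.031]),rate=.2)
g=lambda:(manip.state()["tool_pos"],manip.state()["contact_force"])
print(g(),manip.state()["clock"]); x=.395; f0=manip.state()["contact_force"][0]
while x<.535:
    x+=.003; manip.move_linear(np.array([x,-.201+.03*(x-.43),.031]),rate=.05); t,F=g(); print(round(x,4),t[0],F)
    if f0-F[0]>16: break
print(manip.state()["clock"])
c=cams.capture("top"); c2=cams.capture("side"); cr=lambda i,x,y:cv2.resize(i[y:y+110,x:x+110],(400,400),interpolation=cv2.INTER_CUBIC)
cv2.imwrite("pics/p4.png",np.hstack([cr(c["image"],330,125),cr(c2["image"],330,190)]))
```

```text
1 [-0.5269 -0.1956  2.0573 -0.      1.2798 -2.1326]
-1 [-0.5269 -0.1956  2.0573 -0.      1.2798  1.009 ]
(array([ 0.3959, -0.2014,  0.0319]), array([ 0.9709,  0.5717, -0.457 ])) 29.2583
0.398 0.3990512221128636 [ 0.4694 -0.6483  0.0088]
0.401 0.4013299517778338 [0.4635 0.6482 0.2647]
0.404 0.40416442932418095 [-0.0425 -0.359  -0.6853]
0.407 0.40720676557149854 [0.4777 0.8143 0.5933]
0.41 0.410230894178191 [ 0.0797 -0.295   0.3063]
0.413 0.41323652684190576 [-0.0665 -0.8992  0.5661]
0.416 0.4162447368188757 [ 0.2029 -0.2351  0.7864]
0.419 0.41922534483569074 [-0.2619  0.7302  0.6659]
0.422 0.4222132913263449 [ 0.4639  0.3593 -0.0081]
0.425 0.4252253227131161 [-0.2099 -0.1055 -0.0082]
0.428 0.42819667630689817 [-0.4266 -0.0583  0.2868]
0.431 0.4312267028825449 [-0.6021  0.506   0.4307]
0.434 0.43432667470770864 [0.0136 0.1139 0.2498]
0.437 0.4373228890066852 [ 0.3105 -0.5035  0.3956]
0.44 0.44033702345193265 [-0.2809  0.1944  0.3554]
0.443 0.44333601189261823 [ 0.3503  0.2115 -0.2332]
0.446 0.446304785900246 [ 0.2623 -0.2032  0.6708]
0.449 0.4493231025492826 [-0.5272  0.2708  0.303 ]
0.452 0.4523348434755771 [-0.1542 -0.6972 -0.0614]
0.455 0.45533552562259844 [ 0.098  -0.3987  0.0264]
0.458 0.45835683240120645 [-0.104   0.4538 -0.4535]
0.461 0.4613311969394521 [ 0.1551 -0.0976 -0.3495]
0.464 0.464366835153383 [-0.2187 -0.5872 -0.0654]
0.467 0.4673381026702412 [0.5904 0.3892 0.0064]
0.47 0.47033695696597616 [-0.2191 -0.4669  0.3692]
0.473 0.47332676667835927 [ 0.4553 -0.279  -0.4167]
0.476 0.4763418887850055 [0.8872 0.1328 0.2068]
0.479 0.47931908055297734 [-0.0194  0.507  -0.0878]
0.482 0.482114099533158 [-0.942  -0.6971 -0.1409]
0.485 0.4823211837840517 [-8.5712 -0.7926  7.0412]
0.488 0.4823326956834045 [-18.3603  -2.8648  13.188 ]
37.0083
```

View pics/p4.png

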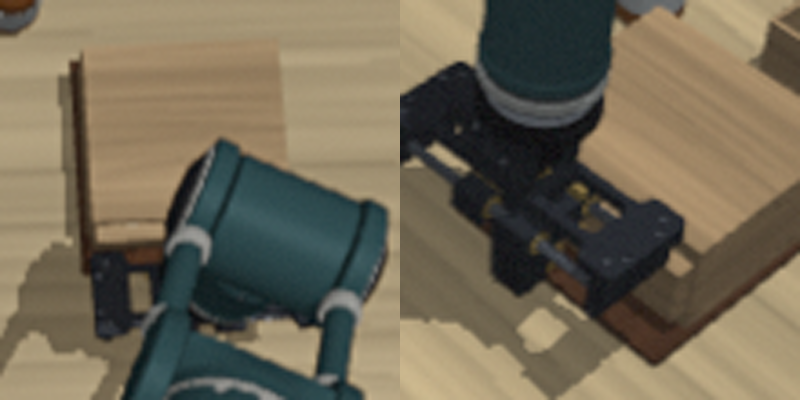

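The drawer looks home against its stop. I back off and check everything.

Run:
```python
from h import *
np.set_printoptions(precision=4,suppress=True)
p=manip.state()["tool_pos"].copy(); p[0]-=.05; manip.move_linear(p,rate=.12)
p[2]=.25; manip.move_linear(p,rate=.25); manip.set_joints([-1.3,*manip.state()["joint_pos"][1:]])
s=manip.state(); print(s["clock"],s["contact_force"])
c=cams.capture("top"); c2=cams.capture("side"); W=pts(c); W0=np.load("top0.npz")["W"]
for u in(360,372,395,404): print(u,[(round(W[v,u,0],3),round(W[v,u,2],3)) for v in range(184,204,2)])
ch=(np.abs(W[...,2]-W0[...,2])>.012).astype(np.uint8); n,l,st,_=cv2.connectedComponentsWithStats(ch)
print([tuple(x) for x in st[1:] if x[4]>15])
cr=lambda i,x,y:cv2.resize(i[y:y+140,x:x+230],(800,487),interpolation=cv2.INTER_CUBIC)[:300*2]
cv2.imwrite("pics/p5.png",np.vstack([cv2.resize(c["image"][130:260,190:430],(553,300),interpolation=cv2.INTER_CUBIC),cv2.resize(c2["image"][120:290,220:533],(553,300),interpolation=cv2.INTER_CUBIC)]))
```

```text
40.1583 [-0.3802 -0.3901  0.4313]
360 [(np.float64(0.555), np.float64(0.079)), (np.float64(0.551), np.float64(0.067)), (np.float64(0.545), np.float64(0.067)), (np.float64(0.538), np.float64(0.069)), (np.float64(0.537), np.float64(0.033)), (np.float64(0.535), np.float64(0.005)), (np.float64(0.528), np.float64(0.009)), (np.float64(0.521), np.float64(0.009)), (np.float64(0.516), np.float64(-0.002)), (np.float64(0.509), np.float64(0.006))]
372 [(np.float64(0.554), np.float64(0.081)), (np.float64(0.55), np.float64(0.065)), (np.float64(0.544), np.float64(0.064)), (np.float64(0.537), np.float64(0.069)), (np.float64(0.537), np.float64(0.027)), (np.float64(0.534), np.float64(0.007)), (np.float64(0.527), np.float64(0.007)), (np.float64(0.521), np.float64(0.005)), (np.float64(0.515), np.float64(-0.001)), (np.float64(0.509), np.float64(-0.005))]
395 [(np.float64(0.554), np.float64(0.071)), (np.float64(0.548), np.float64(0.069)), (np.float64(0.542), np.float64(0.067)), (np.float64(0.539), np.float64(0.046)), (np.float64(0.539), np.float64(0.006)), (np.float64(0.532), np.float64(0.006)), (np.float
[... 375 characters left out ...]
p.float64(0.008)), (np.float64(0.525), np.float64(0.005)), (np.float64(0.519), np.float64(0.002)), (np.float64(0.513), np.float64(0.001)), (np.float64(0.506), np.float64(0.004))]
[(np.int32(10), np.int32(92), np.int32(8), np.int32(9), np.int32(17)), (np.int32(243), np.int32(182), np.int32(7), np.int32(21), np.int32(45)), (np.int32(355), np.int32(184), np.int32(55), np.int32(38), np.int32(1117)), (np.int32(248), np.int32(186), np.int32(8), np.int32(15), np.int32(49)), (np.int32(472), np.int32(296), np.int32(168), np.int32(104), np.int32(9803)), (np.int32(0), np.int32(311), np.int32(85), np.int32(89), np.int32(4278)), (np.int32(217), np.int32(311), np.int32(139), np.int32(89), np.int32(5626))]
```

View pics/p5.png

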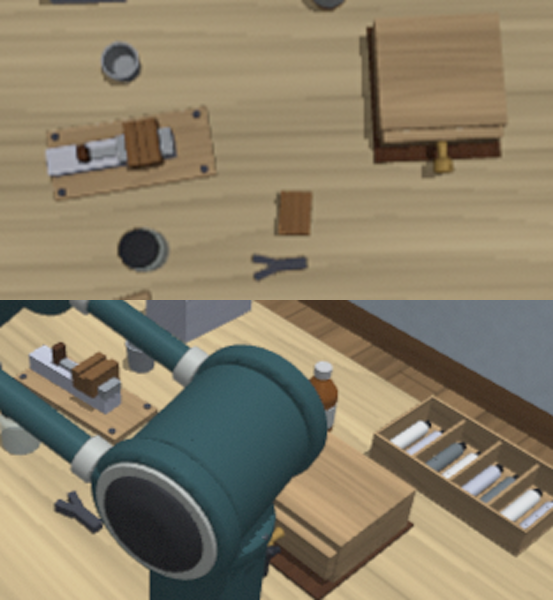

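The final top view shows the grooved block clamped between both jaws at (145,143). The drawer front is flush at (440,130), and the bystanders stand unchanged.

```bash
python3 -c "
from h import *
print(order.close_job())"
```

```text
the job is handed in; nothing more can be done
None
```

I handed the job in after about 40 s of robot time: the block is clamped flat on the bed with its groove up, the paint box drawer is pushed home against its stop, and nothing else was moved. The judge's verdict was not shown.

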